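# Sweep the game counters into the open tray

## Task

Tidy up after the board game: sweep the three orange counters across the table top with the fingers, through the open side of the wooden tray, until each lies wholly inside it. Only push them along the table: never pick up or carry a counter, and leave the blue pawn and everything else on the table where it stands.

Things in the scene. Friction and masses are not known exactly. Their poses are not given: they have to be found in the camera images.
- counter1: orange round game counter, a flat disc 40 mm in diameter and 12 mm thick, about 25 g, lying flat and loose on the table; origin at the centre of its underside. It slides freely when pushed from the side.
- counter2: orange round game counter, a flat disc 40 mm in diameter and 12 mm thick, about 25 g, lying flat and loose on the table; origin at the centre of its underside. It slides freely when pushed from the side.
- counter3: orange round game counter, a flat disc 40 mm in diameter and 12 mm thick, about 25 g, lying flat and loose on the table; origin at the centre of its underside. It slides freely when pushed from the side.
- tray: light wooden tray with green lining, fixed. Origin on the table at the middle of its inside, which is 140 mm deep (x -70 to +70 mm) and 180 mm wide (y -90 to +90). The -x side is fully open, no sill: counters slide straight in at table height. The other three sides are walls 30 mm high, 8 mm thick; +x points to the back wall. The open side faces the robot's right (world -y) within 15 degrees.
- pawn: blue pawn standing upright among the counters, 32 mm across the foot, 49 mm tall, 40 g, loose; origin at the centre of its underside. To be left standing where it is.
- tub: small white lidded tub, 56 mm in diameter, 52 mm tall, loose; origin at the centre of its underside. Leave alone.
- remote: grey remote control, 165 mm long (its x axis), 46 mm wide, 18 mm thick, loose; origin at the centre of its underside. Leave alone.
- lighter: red stick lighter lying flat, about 230 mm long along its x axis (red handle to -x, from -110 to +15 mm, 26 mm wide; thin black stem to +x, up to +120 mm), 20 mm high, loose; origin under the front end of the handle. Leave alone.
Mind the look-alikes: they are no part of the job. Leave any pink or white look-alike of the counter2 alone.

How it is judged:
At the end, for the whole second after the job is handed in: All three orange counters lie at rest in the tray, on the table top, inside the three walls and wholly past the line of the open side (a rim may overhang that line by at most 3 mm); the pawn stands upright, and it, the tub, the remote and the lighter are within 20 mm of where they began (x of counter1 in the frame of tray between -0.053 and 0.07 m and y of counter1 in the frame of tray between -0.09 and 0.09 m and height (world z) of each of counter1, counter2, counter3 below 0.016 m and linear speed of each of counter1, counter2, counter3 below 0.02 m/s and x of counter2 in the frame of tray between -0.053 and 0.07 m and y of counter2 in the frame of tray between -0.09 and 0.09 m and x of counter3 in the frame of tray between -0.053 and 0.07 m and y of counter3 in the frame of tray between -0.09 and 0.09 m and not (distance of pawn from where it was at the start of the episode above 0.02 m) and not (distance of tub from where it was at the start of the episode above 0.02 m) and not (distance of remote from where it was at the start of the episode above 0.02 m) and not (distance of lighter from where it was at the start of the episode above 0.02 m) and angle between pawn's own z axis and vertical below 0.2 rad); the robot touches nothing.
It fails at once if a counter is lifted: its underside centre rises more than 25 mm above the table (height (world z) of any of counter1, counter2, counter3 above 0.025 m).
It fails at once if the blue pawn is pushed more than 20 mm or tipped over (distance of pawn from where it was at the start of the episode above 0.02 m or angle between pawn's own z axis and vertical above 0.5 rad).
It fails at once if the tub, the remote or the lighter is moved more than 20 mm (distance of any of tub, remote, lighter from where it was at the start of the episode above 0.02 m).
It also fails if it takes over 67 s, if anything falls off the work surface, if the arm or the gripper's body presses on something with over 40 N, if the wrist force passes 120 N, or if a joint passes its speed limit or range.

## Robot

A 6-joint arm with a two-finger parallel gripper is mounted at the origin on the work surface. World frame = base frame: x ahead of the robot, y to its left, z up, the work surface at z = 0. Lengths are in m, angles in rad, forces in N, time in s.
With the tool pointing down it reaches from about 0.35 to 0.975 m from the base axis. Payload 4.9 kg.
Tool frame: the origin (TCP) lies on the centre line of the jaws, within the pads' length; the fingertips stand 19 mm ahead of it and the grasp point (between the pads) is the TCP; z points along the fingers, y is the line along which they close (so a half turn about z gives the same grasp; the last joint's range is limited). The gripper opens to 85 mm and grips with 20 to 120 N. Pads are 22 mm wide; open, the fingers measure 114 mm over their backs; the gripper's body (76 mm by 85 mm) begins 54 mm behind the grasp point. The pads swing forward as they close: fully open they stand 13 mm farther back than shut.
Start: joints at [1.102, 0.053, 1.613, -0, 1.476, -0.119], TCP at [0.214, 0.587, 0.229] pointing down, gripper open.
Joint ranges: [-3.01, 3.01], [-1.01, 2.22], [0.06, 2.58], [-1.02, 4.17], [0.09, 2.62], [-3.14, 3.14]. Speed limits (rad/s): [2.57, 2.57, 3.14, 3.14, 3.14, 3.14].

## Interface

Orientations are given as a unit quaternion [w, x, y, z].
In Python, from plant import state, grab_frame, ticket, spotter gives the robot as it stands.
- The arm moves only by the tool apply_moves, never from a script. Its argument "series" is a list of rows, each an object of numbers: "jaw": the closure, from 0 (fully open) to 1 (shut); "dx", "dy", "dz": the shift along the tool's x, y, z in mm; "turn": the turn about the tool's z in rad. A call has 1 to 5 rows; each row is the pose to reach, as a shift and turn from the pose commanded when the call began, along the tool's axes at that moment; what a row does not reach only later rows make up. A row lasts 1/12 s, in which the tool goes at most 41.7 mm and 7.16 degrees, less where a joint would pass 70% of its speed; a pose out of reach is approached as far as the arm can. A call with a gripper value outside its range is refused whole. The fingers move at their own pace and stop on an object; the grip force is fixed at half the most. Time passes only in rows, so rows that repeat a pose let the fingers close. It gives the time, the measured TCP pose, the force, the opening and the grip force at its end, in the units of the state.
- state(): the state, without advancing time (a new reading comes with each control period).
- grab_frame(name): name is "scene" or "top" or "wrist"; returns a dict with "pixels" (400x640x3 uint8, red, green, blue), "mtx" (3x3 intrinsics, pixels), "camera_from_world" (4x4, takes a point from world to camera coordinates). Camera axes: x right, y down, z forward; pixel columns grow to the right and rows downward; lengths in m; the calibration is good to about 2 mm. A picture is of the moment at which its call begins. There is no depth.
- ticket.job_done(): hands the job in; it is judged then, once.
Trained networks look in a picture, given as the dict that the camera call returned (one of the last four; its "shot" number tells which), for a name from the list of things; names that differ only in an ending like _2 or _b are one class to them, and where a whole thing is asked for, a point or a joint stands for the part that bears it (a point fixed in the world has none). Each returns a list of dicts, best first, with "conf" (0 to 1); they miss things now and then, are a little off and sometimes report something else, mostly with a low value. They report only what shows in the picture. A call takes as long as a camera call. They do not tell look-alikes from the thing itself.
- spotter.outline_of(picture, target): "region" (400x640 bool, what is visible of it) and "extent" ([left, top, right, bottom] in pixels, round what is visible of it).
The state is a dict: "time": time; "joint_pos": joint angles; "joint_vel": joint speeds; "joint_efforts": joint torques, N m; "tool_pos": TCP position; "tool_rot": TCP orientation; "contact_force": force on the tool from outside, world axes, zero at the start; "ft_torque": the same for the moment, N m; "gripper_width": opening from 0.0 (shut) to 1.0 (fully open); "grasp_force": force on a finger pad.
Only numpy, scipy, OpenCV 4.12 (cv2) and the standard library are available. Lean on these libraries where they do the work, as an engineer would, in place of code of your own. Each camera call takes 0.05 s, during which the arm holds its last target. There are 200 camera calls.

## Working session

There is one attempt and no reset: what is moved stays moved. The work goes in short steps, Python scripts to look and compute and a tool call to move; the robot and the scene stay as the last step left them, time stands still between calls to the robot, and variables do not carry over. Pictures are saved under pics/ and viewed, at most 10 in all, crops included, and the job is handed in when it is done.

Besides the shell and the picture viewer there is one more tool, called by a JSON object that holds its "api" and its "payload", one argument or row to a line. apply_moves: Moves the arm, as the interface text tells. Its arguments: {"type":"object","properties":{"series":{"type":"array","items":{"type":"object","properties":{"jaw":{"type":"number"},"dx":{"type":"number"},"dy":{"type":"number"},"dz":{"type":"number"},"turn":{"type":"number"}}}}},"required":["series"]}

```bash
mkdir -p pics
cat > h.py <<'E'
import numpy as np, cv2
from plant import state, grab_frame, ticket, spotter
def ray(p,uv,z):
    T=np.array(p["camera_from_world"]);K=np.array(p["mtx"]);R=T[:3,:3];c=-R.T@T[:3,3]
    d=R.T@np.linalg.solve(K,[uv[0],uv[1],1]);return (c+d*(z-c[2])/d[2])[:2]
def pix(p,X):
    T=np.array(p["camera_from_world"]);K=np.array(p["mtx"]);q=K@(T[:3,:3]@np.array(X)+T[:3,3]);return q[:2]/q[2]
def save(p,n): cv2.imwrite(f"pics/{n}.png",p["pixels"][:,:,::-1])
def orange(p,z=0.012):
    hsv=cv2.cvtColor(p["pixels"],cv2.COLOR_RGB2HSV)
    m=cv2.inRange(hsv,(4,130,90),(20,255,255))
    n,l,s,c=cv2.connectedComponentsWithStats(m)
    return [(s[i].tolist(),ray(p,c[i],0.008).round(4).tolist(),hsv[l==i].mean(0).round().tolist()) for i in range(1,n) if s[i,4]>40]
E
python3 - <<'E'
from h import *
p=grab_frame("top");save(p,"top0")
for r in orange(p):print(r)
for t in["counter1","pawn","tray","tub","remote","lighter"]:
    for o in spotter.outline_of(p,t):
        ys,xs=np.nonzero(o["region"]);print(t,round(o["conf"],2),np.array(o["extent"]).round(),ray(p,(xs.mean(),ys.mean()),0.008).round(3), p["pixels"][o["region"]].mean(0).round())
s=grab_frame("scene");save(s,"scene0")
st=state();print(st["tool_pos"],st["tool_rot"],st["time"])
E
```

```text
([0, 59, 43, 90, 2854], [0.7145, 0.5872], [11.0, 168.0, 203.0])
([610, 65, 30, 60, 552], [0.7767, -0.7849], [16.0, 137.0, 210.0])
([390, 123, 20, 20, 310], [0.663, -0.2668], [16.0, 242.0, 236.0])
([622, 128, 18, 39, 406], [0.6366, -0.7791], [15.0, 137.0, 143.0])
([301, 152, 20, 20, 307], [0.593, -0.0714], [16.0, 243.0, 232.0])
([490, 225, 50, 46, 974], [0.4062, -0.501], [14.0, 204.0, 118.0])
([381, 227, 21, 21, 284], [0.4312, -0.2501], [16.0, 241.0, 232.0])
([268, 394, 23, 6, 49], [0.0982, -0.0195], [4.0, 146.0, 149.0])
counter1 0.77 [414. 159. 432. 179.] [ 0.581 -0.318] [247. 235. 230.]
counter1 0.76 [385. 230. 399. 249.] [ 0.432 -0.249] [254. 154.   0.]
counter1 0.65 [301. 150. 318. 171.] [ 0.592 -0.07 ] [254. 151.   0.]
counter1 0.64 [264.  80. 290. 114.] [0.737 0.015] [235. 234. 233.]
counter1 0.57 [391. 126. 412. 143.] [ 0.662 -0.266] [249. 145.   2.]
counter1 0.57 [443. 120. 459. 139.] [ 0.675 -0.385] [244. 156. 189.]
counter1 0.41 [356. 279. 463. 300.] [ 0.327 -0.269] [194.  29.  19.]
pawn 0.66 [365. 166. 374. 179.] [ 0.565 -0.2  ] [ 34. 104. 215.]
tray 0.84 [132. 147. 212. 243.] [0.506 0.226] [111. 169. 124.]
tub 0.76 [263.  80. 288. 113.] [0.738 0.015] [238. 237. 236.]
remote 0.75 [450. 159. 477. 236.] [ 0.521 -0.407] [144. 137. 150.]
lighter 0.84 [355. 277. 467. 299.] [ 0.326 -0.273] [181.  30.  21.]
[0.21414882 0.58705466 0.22833353] [-3.29018652e-05  1.73991051e-01  9.84747224e-01 -1.35949296e-04] 0.4
```

View pics/top0.png

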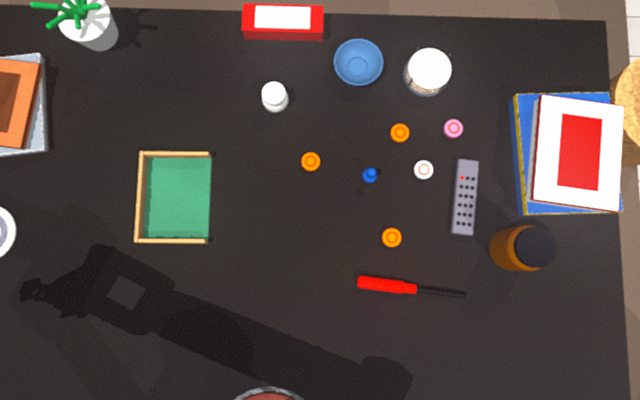

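View pics/scene0.png

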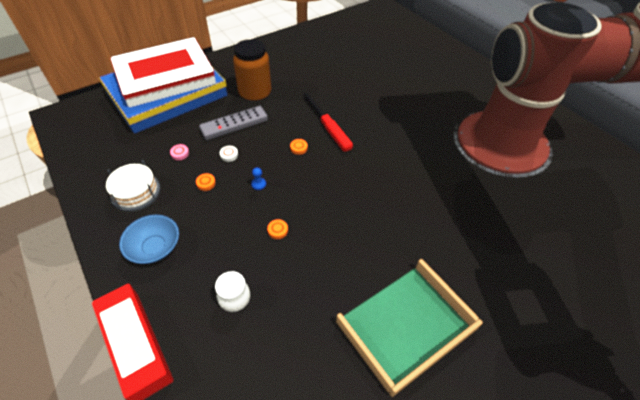

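The top view shows the orange counters at (311,161), (400,132) and (391,237). The pawn is at (370,175), and the tray spans (136–212, 150–243) with its open side to the right, towards world -y. White and pink look-alikes are at (423,170) and (453,128). Next I'll refine the tray and pawn positions.

Run:
```python
from h import *
p=grab_frame("top")
hsv=cv2.cvtColor(p["pixels"],cv2.COLOR_RGB2HSV)
m=cv2.inRange(hsv,(60,90,60),(85,255,255));m[:,:125]=0;m[:,225:]=0
ys,xs=np.nonzero(m)
W=np.array([ray(p,(x,y),0.0) for x,y in zip(xs,ys)],np.float32)*1000
r=cv2.minAreaRect(W);print(r,cv2.boxPoints(r))
T=np.array(p["camera_from_world"]);print("cam",-T[:3,:3].T@T[:3,3])
for n in["top","scene"]:
    p=grab_frame(n)
    hsv=cv2.cvtColor(p["pixels"],cv2.COLOR_RGB2HSV);b=cv2.inRange(hsv,(105,150,80),(118,255,255))
    k,l,s,c=cv2.connectedComponentsWithStats(b)
    for i in range(1,k):
        if 20<s[i,4]<600: print(n,s[i],ray(p,c[i],.02),ray(p,(c[i][0],s[i][1]+s[i][3]-3),.003))
    for q in orange(p):print(n,q[0],q[1])
```

```text
((506.1067199707031, 216.62979125976562), (176.57041931152344, 140.08404541015625), 0.9933761954307556) [[416.62048 285.1307 ]
 [419.04907 145.06772]
 [595.59296 148.12888]
 [593.16437 288.19186]]
cam [ 0.36894845 -0.09310668  1.03477106]
top [556  93  53  10 289] [ 0.75350307 -0.68662755] [ 0.75157661 -0.69609932]
top [509 100   6  36  83] [ 0.70268712 -0.51337034] [ 0.66985087 -0.51914548]
top [362 168  15  15 184] [ 0.56303747 -0.19991488] [ 0.55482413 -0.20182199]
top [528 202  56  11 295] [ 0.50022052 -0.58337404] [ 0.49847104 -0.59141453]
top [0, 59, 43, 90, 2854] [0.7145, 0.5872]
top [610, 65, 20, 40, 202] [0.7849, -0.7577]
top [628, 66, 12, 60, 361] [0.7717, -0.8015]
top [390, 123, 20, 20, 309] [0.663, -0.267]
top [622, 128, 18, 39, 401] [0.6368, -0.7791]
top [301, 152, 20, 20, 305] [0.593, -0.0714]
top [490, 225, 51, 46, 978] [0.406, -0.5013]
top [381, 227, 21, 21, 285] [0.4315, -0.2499]
top [259, 393, 17, 7, 44] [0.099, 0.0037]
scene [215  73   7   9  35] [ 0.48524188 -0.5833514 ] [ 0.48060177 -0.60037468]
scene [251 167  16  23 244] [ 0.56925626 -0.1961888 ] [ 0.57438169 -0.19021244]
scene [0, 0, 258, 96, 12694] [0.6897, -1.0096]
scene [295, 0, 15, 22, 155] [0.0769, -0.8021]
scene [578, 18, 53, 50, 1232] [-0.6022, -0.1093]
scene [234, 53, 37, 46, 1051] [0.3876, -0.5482]
scene [460, 113, 89, 60, 1625] [0.0236, 0.035]
scene [32, 126, 13, 36, 72] [0.9498, -0.5845]
scene [289, 138, 19, 17, 259] [0.4338, -0.2469]
scene [195, 172, 21, 19, 309] [0.6655, -0.2635]
scene [267, 218, 22, 22, 370] [0.595, -0.0683]
```

{"api": "apply_moves", "payload": {
  "series": [
    {"dx": -160, "dy": -105, "turn": 0.6, "jaw": 0.7},
    {"dx": -160, "dy": -105, "turn": 0.6, "jaw": 0.7},
    {"dx": -160, "dy": -105, "turn": 0.6, "jaw": 0.7},
    {"dx": -160, "dy": -105, "turn": 0.6, "jaw": 0.7},
    {"dx": -160, "dy": -105, "turn": 0.6, "jaw": 0.7}
  ]
}}

```text
invalid input at $.series[0]: expected keys jaw, dx, dy, dz, turn
```

{"api": "apply_moves", "payload": {
  "series": [
    {"dx": -160, "dy": -105, "dz": 0, "turn": 0.6, "jaw": 0.7},
    {"dx": -160, "dy": -105, "dz": 0, "turn": 0.6, "jaw": 0.7},
    {"dx": -160, "dy": -105, "dz": 0, "turn": 0.6, "jaw": 0.7},
    {"dx": -160, "dy": -105, "dz": 0, "turn": 0.6, "jaw": 0.7},
    {"dx": -160, "dy": -105, "dz": 0, "turn": 0.6, "jaw": 0.7}
  ]
}}

```text
time: 0.97
tool_pos: [0.3301, 0.431, 0.2286]
tool_rot: [0.001, 0.461, 0.888, -0.0]
contact_force: [-0.1, -0.3, -0.2]
gripper_width: 0.313
grasp_force: 0.0
```

{"api": "apply_moves", "payload": {
  "series": [
    {"dx": -175, "dy": 22, "dz": 0, "turn": 0.621, "jaw": 0.7},
    {"dx": -175, "dy": 22, "dz": 0, "turn": 0.621, "jaw": 0.7},
    {"dx": -175, "dy": 22, "dz": 0, "turn": 0.621, "jaw": 0.7},
    {"dx": -175, "dy": 22, "dz": 0, "turn": 0.621, "jaw": 0.7},
    {"dx": -175, "dy": 22, "dz": 0, "turn": 0.621, "jaw": 0.7}
  ]
}}

```text
time: 1.38
tool_pos: [0.4514, 0.3002, 0.2288]
tool_rot: [0.001, 0.711, 0.703, 0.0]
contact_force: [0.7, 0.6, -0.4]
gripper_width: 0.298
grasp_force: 0.0
```

{"api": "apply_moves", "payload": {
  "series": [
    {"dx": -200, "dy": 20, "dz": 0, "turn": 0, "jaw": 0.7},
    {"dx": -200, "dy": 20, "dz": 0, "turn": 0, "jaw": 0.7},
    {"dx": -200, "dy": 20, "dz": 0, "turn": 0, "jaw": 0.7},
    {"dx": -200, "dy": 20, "dz": 0, "turn": 0, "jaw": 0.7},
    {"dx": -200, "dy": 20, "dz": 0, "turn": 0, "jaw": 0.7}
  ]
}}

```text
time: 1.8
tool_pos: [0.4681, 0.1017, 0.2288]
tool_rot: [0.0, 0.707, 0.707, 0.0]
contact_force: [0.2, 0.0, 0.4]
gripper_width: 0.298
grasp_force: 0.0
```

{"api": "apply_moves", "payload": {
  "series": [
    {"dx": -200, "dy": -20, "dz": 0, "turn": 0, "jaw": 0.7},
    {"dx": -200, "dy": -20, "dz": 0, "turn": 0, "jaw": 0.7},
    {"dx": -200, "dy": -20, "dz": 0, "turn": 0, "jaw": 0.7},
    {"dx": -200, "dy": -20, "dz": 0, "turn": 0, "jaw": 0.7},
    {"dx": -200, "dy": -20, "dz": 0, "turn": 0, "jaw": 0.7}
  ]
}}

```text
time: 2.22
tool_pos: [0.4476, -0.0984, 0.2289]
tool_rot: [0.001, 0.708, 0.707, 0.0]
contact_force: [0.6, -0.9, -0.2]
gripper_width: 0.299
grasp_force: 0.0
```

{"api": "apply_moves", "payload": {
  "series": [
    {"dx": -204, "dy": -15, "dz": 0, "turn": 0, "jaw": 0.7},
    {"dx": -204, "dy": -15, "dz": 0, "turn": 0, "jaw": 0.7},
    {"dx": -204, "dy": -15, "dz": 0, "turn": 0, "jaw": 0.7},
    {"dx": -204, "dy": -15, "dz": 0, "turn": 0, "jaw": 0.7},
    {"dx": -204, "dy": -15, "dz": 0, "turn": 0, "jaw": 0.7}
  ]
}}

```text
time: 2.63
tool_pos: [0.4326, -0.3024, 0.2288]
tool_rot: [0.0, 0.707, 0.707, -0.0]
contact_force: [1.7, 0.1, -0.1]
gripper_width: 0.303
grasp_force: 0.0
```

{"api": "apply_moves", "payload": {
  "series": [
    {"dx": -13, "dy": 0, "dz": 40, "turn": 0, "jaw": 0.7},
    {"dx": -13, "dy": 0, "dz": 80, "turn": 0, "jaw": 0.7},
    {"dx": -13, "dy": 0, "dz": 120, "turn": 0, "jaw": 0.7},
    {"dx": -13, "dy": 0, "dz": 160, "turn": 0, "jaw": 0.7},
    {"dx": -13, "dy": 0, "dz": 190, "turn": 0, "jaw": 0.7}
  ]
}}

```text
time: 3.05
tool_pos: [0.4318, -0.3119, 0.0351]
tool_rot: [-0.002, 0.707, 0.707, -0.0]
contact_force: [-1.3, -0.3, -1.0]
gripper_width: 0.299
grasp_force: 0.0
```

{"api": "apply_moves", "payload": {
  "series": [
    {"dx": 0, "dy": 0, "dz": 5, "turn": 0, "jaw": 0.7},
    {"dx": 0, "dy": 0, "dz": 10, "turn": 0, "jaw": 0.7},
    {"dx": 0, "dy": 0, "dz": 14, "turn": 0, "jaw": 0.7},
    {"dx": 0, "dy": 0, "dz": 16, "turn": 0, "jaw": 0.7},
    {"dx": 0, "dy": 0, "dz": 16, "turn": 0, "jaw": 0.7}
  ]
}}

```text
time: 3.47
tool_pos: [0.4345, -0.314, 0.0246]
tool_rot: [0.002, 0.707, 0.707, 0.0]
contact_force: [-1.0, 0.1, -0.1]
gripper_width: 0.299
grasp_force: 0.0
```

Run:
```python
from h import *
p=grab_frame("scene");a=p["pixels"][60:260,150:430,::-1];cv2.imwrite("pics/s1.png",cv2.resize(a,None,fx=2.8,fy=2.8,interpolation=2))
w=grab_frame("wrist");save(w,"w1")
for q in orange(w)+orange(p):print(q[:2])
```

```text
([273, 85, 82, 84, 349], [0.4334, -0.2488])
([289, 102, 51, 52, 842], [0.4324, -0.2484])
([560, 236, 45, 39, 379], [0.5839, -0.3185])
([0, 0, 266, 95, 12728], [0.6883, -1.0094])
([533, 38, 39, 32, 534], [-0.4157, -0.1755])
([609, 41, 31, 47, 177], [-0.5406, -0.02])
([234, 56, 30, 43, 862], [0.4012, -0.554])
([541, 70, 13, 21, 80], [-0.2962, -0.0989])
([542, 98, 51, 17, 246], [-0.2405, -0.0064])
([594, 98, 26, 34, 165], [-0.3243, 0.0736])
([459, 113, 23, 43, 272], [0.0563, -0.0613])
([32, 126, 12, 35, 66], [0.9497, -0.5856])
([487, 132, 59, 41, 836], [0.0302, 0.063])
([289, 138, 19, 17, 251], [0.4339, -0.2467])
([195, 172, 21, 19, 313], [0.6654, -0.2637])
([267, 219, 22, 21, 367], [0.5954, -0.0679])
```

View pics/s1.png

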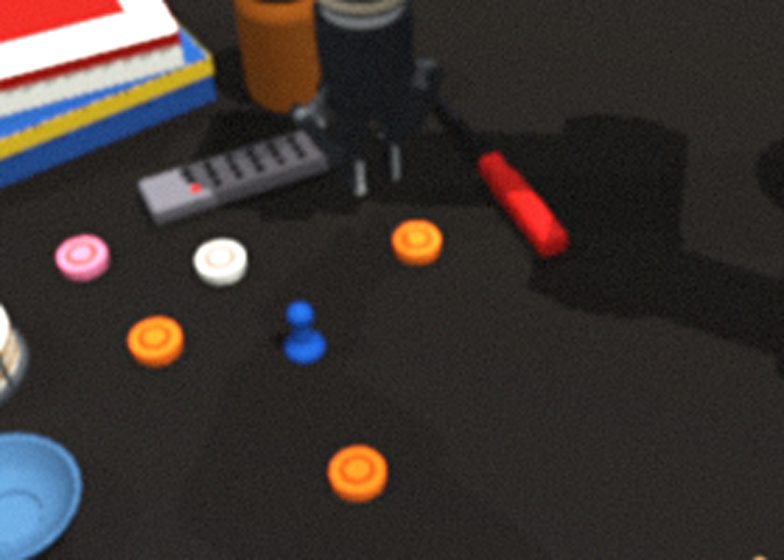

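View pics/w1.png

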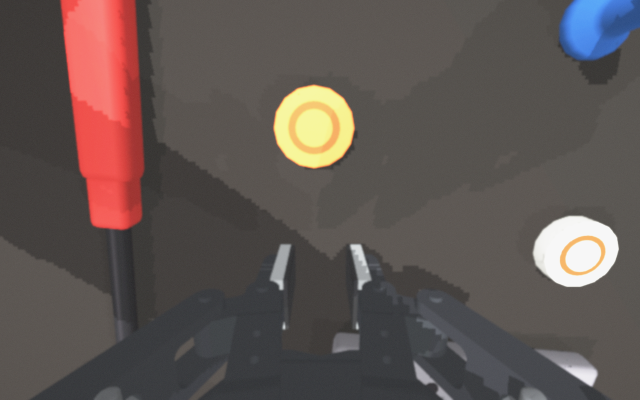

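The scene and wrist views show the fingers squarely behind counter C, which is at (314,127) in the wrist image, with nothing else in the way. I'll start the push.

{"api": "apply_moves", "payload": {
  "series": [
    {"dx": 8, "dy": 0, "dz": 3, "turn": 0, "jaw": 0.7},
    {"dx": 20, "dy": 0, "dz": 3, "turn": 0, "jaw": 0.7},
    {"dx": 32, "dy": 0, "dz": 3, "turn": 0, "jaw": 0.7},
    {"dx": 44, "dy": 0, "dz": 3, "turn": 0, "jaw": 0.7},
    {"dx": 60, "dy": 0, "dz": 3, "turn": 0, "jaw": 0.7}
  ]
}}

```text
time: 3.98
tool_pos: [0.4332, -0.2515, 0.0196]
tool_rot: [0.0, 0.707, 0.707, 0.0]
contact_force: [-0.3, 0.1, 0.8]
gripper_width: 0.3
grasp_force: 0.0
```

{"api": "apply_moves", "payload": {
  "series": [
    {"dx": 18, "dy": 1, "dz": 0, "turn": 0, "jaw": 0.7},
    {"dx": 36, "dy": 2, "dz": 0, "turn": 0, "jaw": 0.7},
    {"dx": 54, "dy": 3, "dz": 0, "turn": 0, "jaw": 0.7},
    {"dx": 72, "dy": 4, "dz": 0, "turn": 0, "jaw": 0.7},
    {"dx": 90, "dy": 5, "dz": 0, "turn": 0, "jaw": 0.7}
  ]
}}

```text
time: 4.4
tool_pos: [0.4378, -0.1607, 0.0194]
tool_rot: [-0.0, 0.707, 0.707, 0.0]
contact_force: [-0.7, -0.4, -0.0]
gripper_width: 0.295
grasp_force: 0.0
```

Run:
```python
from h import *
w=grab_frame("wrist");save(w,"w2")
for q in orange(w):print(q[:2])
print(state()["tool_pos"],state()["contact_force"])
```

```text
([595, 30, 45, 88, 1588], [0.5754, -0.072])
([632, 59, 8, 38, 222], [0.5866, -0.0725])
([291, 343, 42, 13, 352], [0.4338, -0.2259])
([625, 373, 15, 27, 288], [0.6384, -0.2569])
[ 0.43737606 -0.15802622  0.01885914] [ 0.8932825   1.33090697 -0.04378775]
```

View pics/w2.png

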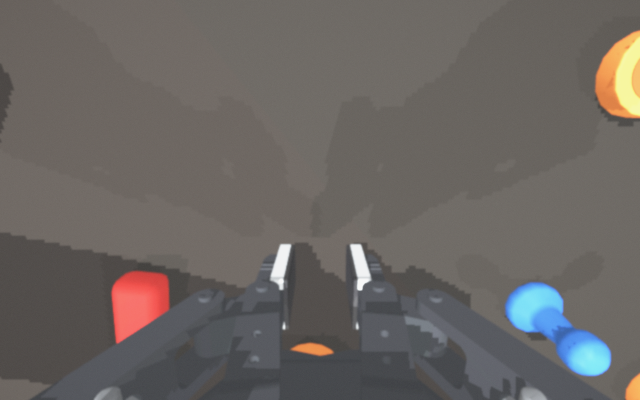

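The wrist view shows counter C left behind, with its edge at (312,348). The fingertips passed over it, so the partly open fingers sit higher than I assumed. I'll probe for the table here, where it's clear.

{"api": "apply_moves", "payload": {
  "series": [
    {"dx": 0, "dy": 0, "dz": 1, "turn": 0, "jaw": 0.7},
    {"dx": 0, "dy": 0, "dz": 2, "turn": 0, "jaw": 0.7},
    {"dx": 0, "dy": 0, "dz": 3, "turn": 0, "jaw": 0.7},
    {"dx": 0, "dy": 0, "dz": 4, "turn": 0, "jaw": 0.7},
    {"dx": 0, "dy": 0, "dz": 4, "turn": 0, "jaw": 0.7}
  ]
}}

```text
time: 4.87
tool_pos: [0.4381, -0.1634, 0.0153]
tool_rot: [-0.0, 0.707, 0.707, -0.0]
contact_force: [0.2, -0.4, 0.0]
gripper_width: 0.3
grasp_force: 0.0
```

Run:
```python
from h import *
p=grab_frame("scene");a=p["pixels"][80:230,200:400,::-1];cv2.imwrite("pics/s2.png",cv2.resize(a,None,fx=4,fy=4,interpolation=2))
for q in orange(p):
  if q[0][0]>190 and q[0][0]<400: print(q[:2])
# expected px of fingertip bottoms for candidate heights
s=state();print(s["tool_pos"])
for h in (0,.005,.01,.015):
  print(h,[(4*(pix(p,(s["tool_pos"][0]+k,s["tool_pos"][1]+.011,h))-[200,80])).round() for k in(-.013,.013)])
```

```text
([295, 0, 141, 61, 2257], [0.0002, -0.6487])
([234, 53, 37, 46, 1063], [0.3877, -0.5484])
([195, 172, 21, 19, 310], [0.6654, -0.2636])
([267, 219, 22, 21, 364], [0.5954, -0.068])
[ 0.43810718 -0.16335742  0.01535921]
0 [array([495., 366.]), array([457., 384.])]
0.005 [array([495., 360.]), array([457., 378.])]
0.01 [array([495., 354.]), array([457., 372.])]
0.015 [array([495., 348.]), array([457., 366.])]
```

View pics/s2.png

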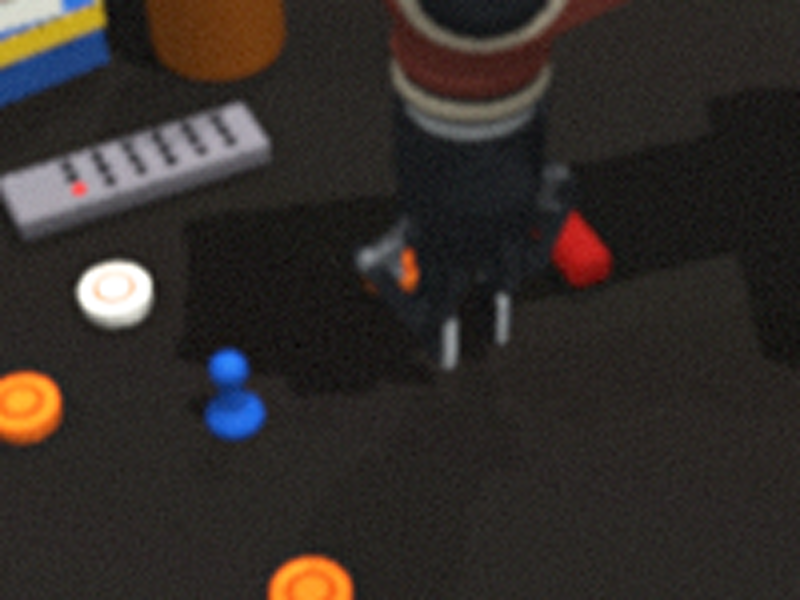

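The fingertips in the scene view, at about (450,366) and (503,342), are still 10–15 mm above the table. I'll keep lowering in small, force-checked steps.

{"api": "apply_moves", "payload": {
  "series": [
    {"dx": 0, "dy": 0, "dz": 1, "turn": 0, "jaw": 0.7},
    {"dx": 0, "dy": 0, "dz": 2, "turn": 0, "jaw": 0.7},
    {"dx": 0, "dy": 0, "dz": 3, "turn": 0, "jaw": 0.7},
    {"dx": 0, "dy": 0, "dz": 4, "turn": 0, "jaw": 0.7},
    {"dx": 0, "dy": 0, "dz": 4, "turn": 0, "jaw": 0.7}
  ]
}}

```text
time: 5.33
tool_pos: [0.438, -0.1628, 0.0112]
tool_rot: [-0.0, 0.707, 0.707, -0.0]
contact_force: [-0.2, 0.4, 0.5]
gripper_width: 0.3
grasp_force: 0.0
```

{"api": "apply_moves", "payload": {
  "series": [
    {"dx": 0, "dy": 0, "dz": 1, "turn": 0, "jaw": 0.7},
    {"dx": 0, "dy": 0, "dz": 1, "turn": 0, "jaw": 0.7},
    {"dx": 0, "dy": 0, "dz": 2, "turn": 0, "jaw": 0.7},
    {"dx": 0, "dy": 0, "dz": 2, "turn": 0, "jaw": 0.7}
  ]
}}

```text
time: 5.67
tool_pos: [0.4381, -0.1628, 0.0094]
tool_rot: [-0.0, 0.707, 0.707, -0.0]
contact_force: [0.2, -1.2, 0.1]
gripper_width: 0.302
grasp_force: 0.0
```

{"api": "apply_moves", "payload": {
  "series": [
    {"dx": 0, "dy": 0, "dz": 1, "turn": 0, "jaw": 0.7},
    {"dx": 0, "dy": 0, "dz": 1, "turn": 0, "jaw": 0.7},
    {"dx": 0, "dy": 0, "dz": 2, "turn": 0, "jaw": 0.7},
    {"dx": 0, "dy": 0, "dz": 2, "turn": 0, "jaw": 0.7}
  ]
}}

```text
time: 6.0
tool_pos: [0.4381, -0.1628, 0.0073]
tool_rot: [-0.0, 0.707, 0.707, -0.0]
contact_force: [-0.4, -0.3, 0.3]
gripper_width: 0.295
grasp_force: 0.0
```

Run:
```python
from h import *
p=grab_frame("scene");a=p["pixels"][130:190,290:350,::-1];w=grab_frame("wrist")
cv2.imwrite("pics/s3.png",np.hstack([cv2.resize(a,(400,400),interpolation=2),cv2.resize(w["pixels"][200:400,220:420,::-1],(400,400))]))
s=state();print(s["tool_pos"],s["contact_force"])
f=400/60
for h in (0,.005,.01):
  print(h,[(f*(pix(p,(s["tool_pos"][0]+k,s["tool_pos"][1]+.011,h))-[290,130])).round() for k in(-.013,.013)])
```

```text
[ 0.43816983 -0.16282686  0.00743858] [-0.38023707 -0.15911252 -0.21375707]
0 [array([225., 277.]), array([162., 308.])]
0.005 [array([226., 267.]), array([162., 298.])]
0.01 [array([226., 257.]), array([162., 288.])]
```

View pics/s3.png

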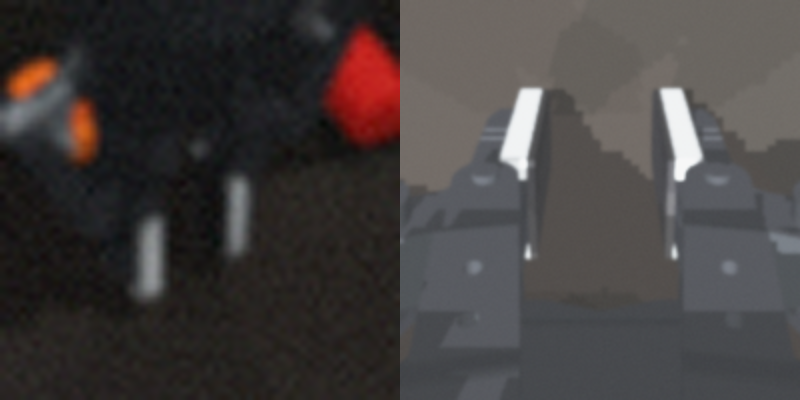

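The tips are now about 4 mm above the table. I'll lift, go back behind C and re-measure it.

{"api": "apply_moves", "payload": {
  "series": [
    {"dx": 0, "dy": 0, "dz": -35, "turn": 0, "jaw": 0.7},
    {"dx": -35, "dy": -1, "dz": -40, "turn": 0, "jaw": 0.7},
    {"dx": -75, "dy": -2, "dz": -40, "turn": 0, "jaw": 0.7},
    {"dx": -115, "dy": -4, "dz": -40, "turn": 0, "jaw": 0.7},
    {"dx": -152, "dy": -5, "dz": -40, "turn": 0, "jaw": 0.7}
  ]
}}

```text
time: 6.52
tool_pos: [0.4332, -0.3169, 0.0482]
tool_rot: [0.001, 0.707, 0.707, -0.0]
contact_force: [0.4, 0.3, 0.4]
gripper_width: 0.297
grasp_force: 0.0
```

{"api": "apply_moves", "payload": {
  "series": [
    {"dx": 0, "dy": 0, "dz": 20, "turn": 0, "jaw": 0.7},
    {"dx": 0, "dy": 0, "dz": 34, "turn": 0, "jaw": 0.7},
    {"dx": 0, "dy": 0, "dz": 40, "turn": 0, "jaw": 0.7},
    {"dx": 0, "dy": 0, "dz": 40, "turn": 0, "jaw": 0.7}
  ]
}}

```text
time: 6.85
tool_pos: [0.4319, -0.3137, 0.0055]
tool_rot: [-0.002, 0.707, 0.707, -0.0]
contact_force: [-0.9, 0.4, 0.1]
gripper_width: 0.301
grasp_force: 0.0
```

Run:
```python
from h import *
w=grab_frame("wrist")
for q in orange(w):print(q[:2])
s=state();print(s["tool_pos"],s["contact_force"])
```

```text
([273, 81, 92, 95, 482], [0.4325, -0.2492])
([290, 100, 58, 60, 1292], [0.4318, -0.2484])
([595, 252, 45, 43, 474], [0.5823, -0.3192])
[ 0.43264703 -0.31413413  0.0066684 ] [ 0.2142713  -0.61358112  0.2688203 ]
```

{"api": "apply_moves", "payload": {
  "series": [
    {"dx": 8, "dy": 0, "dz": 0, "turn": 0, "jaw": 0.7},
    {"dx": 20, "dy": 0, "dz": 0, "turn": 0, "jaw": 0.7},
    {"dx": 32, "dy": 0, "dz": 0, "turn": 0, "jaw": 0.7},
    {"dx": 44, "dy": 0, "dz": 0, "turn": 0, "jaw": 0.7},
    {"dx": 60, "dy": 0, "dz": 0, "turn": 0, "jaw": 0.7}
  ]
}}

```text
time: 7.32
tool_pos: [0.4335, -0.2537, 0.0081]
tool_rot: [0.001, 0.707, 0.707, 0.0]
contact_force: [-0.0, 0.3, 0.8]
gripper_width: 0.297
grasp_force: 0.2
```

Run:
```python
from h import *
w=grab_frame("wrist")
for q in orange(w):print(q[:2])
s=state();print(s["tool_pos"],s["contact_force"])
```

```text
([279, 173, 83, 82, 505], [0.4343, -0.2225])
([294, 193, 53, 50, 967], [0.4339, -0.2302])
([560, 349, 44, 29, 200], [0.5854, -0.3154])
[ 0.43293608 -0.25068647  0.00732474] [1.20301394 2.24994121 0.74421065]
```

The push works, with the counter cradled about 25 mm ahead of the TCP. I'll continue to the tray.

{"api": "apply_moves", "payload": {
  "series": [
    {"dx": 18, "dy": 1, "dz": 0, "turn": 0, "jaw": 0.7},
    {"dx": 36, "dy": 2, "dz": 0, "turn": 0, "jaw": 0.7},
    {"dx": 54, "dy": 3, "dz": 0, "turn": 0, "jaw": 0.7},
    {"dx": 72, "dy": 4, "dz": 0, "turn": 0, "jaw": 0.7},
    {"dx": 90, "dy": 5, "dz": 0, "turn": 0, "jaw": 0.7}
  ]
}}

```text
time: 7.78
tool_pos: [0.4383, -0.1634, 0.0078]
tool_rot: [0.0, 0.707, 0.707, 0.0]
contact_force: [0.6, -0.5, 0.7]
gripper_width: 0.297
grasp_force: 0.4
```

{"api": "apply_moves", "payload": {
  "series": [
    {"dx": 18, "dy": 1, "dz": 0, "turn": 0, "jaw": 0.7},
    {"dx": 36, "dy": 2, "dz": 0, "turn": 0, "jaw": 0.7},
    {"dx": 54, "dy": 3, "dz": 0, "turn": 0, "jaw": 0.7},
    {"dx": 72, "dy": 4, "dz": 0, "turn": 0, "jaw": 0.7},
    {"dx": 90, "dy": 5, "dz": 0, "turn": 0, "jaw": 0.7}
  ]
}}

```text
time: 8.2
tool_pos: [0.4431, -0.0734, 0.0078]
tool_rot: [0.0, 0.707, 0.707, 0.0]
contact_force: [0.8, -0.2, -0.6]
gripper_width: 0.299
grasp_force: 0.4
```

{"api": "apply_moves", "payload": {
  "series": [
    {"dx": 18, "dy": 1, "dz": 0, "turn": 0, "jaw": 0.7},
    {"dx": 36, "dy": 2, "dz": 0, "turn": 0, "jaw": 0.7},
    {"dx": 54, "dy": 3, "dz": 0, "turn": 0, "jaw": 0.7},
    {"dx": 72, "dy": 4, "dz": 0, "turn": 0, "jaw": 0.7},
    {"dx": 90, "dy": 5, "dz": 0, "turn": 0, "jaw": 0.7}
  ]
}}

```text
time: 8.62
tool_pos: [0.4479, 0.0166, 0.0078]
tool_rot: [0.0, 0.707, 0.707, 0.0]
contact_force: [0.2, 0.3, 1.1]
gripper_width: 0.298
grasp_force: 0.4
```

{"api": "apply_moves", "payload": {
  "series": [
    {"dx": 18, "dy": 1, "dz": 0, "turn": 0, "jaw": 0.7},
    {"dx": 36, "dy": 2, "dz": 0, "turn": 0, "jaw": 0.7},
    {"dx": 54, "dy": 3, "dz": 0, "turn": 0, "jaw": 0.7},
    {"dx": 72, "dy": 4, "dz": 0, "turn": 0, "jaw": 0.7},
    {"dx": 90, "dy": 5, "dz": 0, "turn": 0, "jaw": 0.7}
  ]
}}

```text
time: 9.03
tool_pos: [0.4528, 0.1066, 0.0078]
tool_rot: [0.0, 0.707, 0.707, 0.0]
contact_force: [-0.2, -1.1, 1.3]
gripper_width: 0.302
grasp_force: 0.4
```

Run:
```python
from h import *
for n in("wrist","top"):
  w=grab_frame(n)
  for q in orange(w):
    if q[0][4]<2000: print(n,q[:2])
s=state();print(s["tool_pos"],s["contact_force"])
```

```text
top ([628, 61, 12, 65, 370], [0.7742, -0.8018])
top ([610, 65, 21, 40, 210], [0.786, -0.7587])
top ([390, 123, 20, 20, 310], [0.663, -0.2668])
top ([622, 128, 18, 39, 416], [0.6366, -0.779])
top ([301, 152, 20, 20, 307], [0.593, -0.0712])
top ([134, 184, 27, 82, 714], [0.4444, 0.2767])
top ([490, 225, 50, 46, 971], [0.4062, -0.5012])
top ([209, 290, 11, 9, 41], [0.3025, 0.1232])
top ([273, 394, 19, 6, 47], [0.0983, -0.0241])
[0.45280326 0.10733129 0.00774477] [ 0.85515063 -0.03301642 -0.6665288 ]
```

Run:
```python
from h import *
w=grab_frame("wrist");hsv=cv2.cvtColor(w["pixels"],cv2.COLOR_RGB2HSV)
print(hsv[150:300:12,318].tolist())
m=cv2.inRange(hsv,(2,150,40),(28,255,255));k,l,s,c=cv2.connectedComponentsWithStats(m)
for i in range(1,k):
  if s[i,4]>60: print(s[i],ray(w,c[i],.008))
for o in spotter.outline_of(w,"counter1"):print(o["conf"],o["extent"],ray(w,((o["extent"][0]+o["extent"][2])/2,(o["extent"][1]+o["extent"][3])/2),.008))
```

```text
[[74, 95, 210], [73, 97, 200], [23, 135, 247], [10, 177, 246], [21, 145, 247], [21, 146, 247], [21, 147, 247], [11, 172, 247], [13, 166, 243], [17, 24, 74], [23, 17, 60], [24, 24, 54], [10, 14, 54]]
[279 166  84  82 620] [0.45495966 0.13607287]
[ 293  182   56   55 1392] [0.45322124 0.13492761]
0.7 [278.6, 165.4, 363.0, 249.6] [0.45349689 0.13579934]
```

{"api": "apply_moves", "payload": {
  "series": [
    {"dx": 18, "dy": 2, "dz": 0, "turn": 0, "jaw": 0.7},
    {"dx": 34, "dy": 3, "dz": 0, "turn": 0, "jaw": 0.7},
    {"dx": 50, "dy": 5, "dz": 0, "turn": 0, "jaw": 0.7},
    {"dx": 65, "dy": 6, "dz": 0, "turn": 0, "jaw": 0.7},
    {"dx": 78, "dy": 8, "dz": 0, "turn": 0, "jaw": 0.7}
  ]
}}

```text
time: 9.65
tool_pos: [0.461, 0.1831, 0.0074]
tool_rot: [0.0, 0.707, 0.707, -0.0]
contact_force: [0.4, -0.0, -0.6]
gripper_width: 0.299
grasp_force: 0.1
```

{"api": "apply_moves", "payload": {
  "series": [
    {"dx": 12, "dy": 0, "dz": 0, "turn": 0, "jaw": 0.7},
    {"dx": 22, "dy": 0, "dz": 0, "turn": 0, "jaw": 0.7},
    {"dx": 30, "dy": 0, "dz": 0, "turn": 0, "jaw": 0.7},
    {"dx": 35, "dy": 0, "dz": 0, "turn": 0, "jaw": 0.7},
    {"dx": 36, "dy": 0, "dz": 0, "turn": 0, "jaw": 0.7}
  ]
}}

```text
time: 10.07
tool_pos: [0.4612, 0.2196, 0.0075]
tool_rot: [0.0, 0.707, 0.707, -0.0]
contact_force: [0.3, -1.2, -1.1]
gripper_width: 0.301
grasp_force: 0.1
```

{"api": "apply_moves", "payload": {
  "series": [
    {"dx": -15, "dy": 0, "dz": -5, "turn": 0, "jaw": 0.7},
    {"dx": -40, "dy": 0, "dz": -35, "turn": 0, "jaw": 0.7},
    {"dx": -70, "dy": 15, "dz": -60, "turn": 0, "jaw": 0.7},
    {"dx": -105, "dy": 35, "dz": -75, "turn": 0, "jaw": 0.7},
    {"dx": -140, "dy": 55, "dz": -80, "turn": 0, "jaw": 0.7}
  ]
}}

```text
time: 10.48
tool_pos: [0.5181, 0.0783, 0.091]
tool_rot: [0.002, 0.707, 0.708, 0.002]
contact_force: [0.9, 0.8, 1.0]
gripper_width: 0.3
grasp_force: 0.0
```

Run:
```python
from h import *
w=grab_frame("wrist")
for o in spotter.outline_of(w,"counter1"):print(o["conf"],o["extent"],ray(w,((o["extent"][0]+o["extent"][2])/2,(o["extent"][1]+o["extent"][3])/2),.008))
print(state()["tool_pos"])
```

```text
[0.51991526 0.07499866 0.09044732]
```

{"api": "apply_moves", "payload": {
  "series": [
    {"dx": -35, "dy": 18, "dz": 0, "turn": 0, "jaw": 0.7},
    {"dx": -70, "dy": 36, "dz": 0, "turn": 0, "jaw": 0.7},
    {"dx": -105, "dy": 54, "dz": 0, "turn": 0, "jaw": 0.7},
    {"dx": -140, "dy": 72, "dz": 0, "turn": 0, "jaw": 0.7},
    {"dx": -165, "dy": 78, "dz": 0, "turn": 0, "jaw": 0.7}
  ]
}}

```text
time: 11.0
tool_pos: [0.5952, -0.088, 0.0873]
tool_rot: [0.0, 0.708, 0.707, 0.0]
contact_force: [0.7, 0.3, 0.2]
gripper_width: 0.301
grasp_force: 0.0
```

{"api": "apply_moves", "payload": {
  "series": [
    {"dx": -30, "dy": 0, "dz": 0, "turn": 0, "jaw": 0.7},
    {"dx": -40, "dy": 0, "dz": 20, "turn": 0, "jaw": 0.7},
    {"dx": -40, "dy": 0, "dz": 50, "turn": 0, "jaw": 0.7},
    {"dx": -40, "dy": 0, "dz": 72, "turn": 0, "jaw": 0.7},
    {"dx": -40, "dy": 0, "dz": 80, "turn": 0, "jaw": 0.7}
  ]
}}

```text
time: 11.42
tool_pos: [0.5904, -0.1244, 0.0026]
tool_rot: [-0.004, 0.707, 0.707, -0.002]
contact_force: [-0.9, 1.0, -0.8]
gripper_width: 0.296
grasp_force: 0.0
```

```bash
cat >> h.py <<'E'
def counters(n):
    w=grab_frame(n)
    for o in spotter.outline_of(w,"counter1"):
        e=o["extent"];print(n,round(o["conf"],2),np.array(e).round(),ray(w,((e[0]+e[2])/2,(e[1]+e[3])/2),.008).round(4),np.median(w["pixels"][o["region"]],0))
    s=state();print(s["tool_pos"],s["contact_force"].round(1) if hasattr(s["contact_force"],'round') else s["contact_force"])
E
python3 -c "
from h import *
counters('wrist');counters('top')"
```

```text
wrist 0.73 [285. 109. 372. 200.] [ 0.5948 -0.0697] [247. 246. 158.]
[ 0.59167221 -0.12445257  0.00473228] [ 0.3 -0.2  0.6]
top 0.85 [149. 210. 174. 230.] [0.455  0.2458] [255. 169.   0.]
top 0.83 [445. 120. 459. 139.] [ 0.6728 -0.3846] [255.  163.  209.5]
top 0.68 [415. 158. 433. 179.] [ 0.5827 -0.3209] [255. 255. 255.]
[ 0.59457777 -0.12529367  0.00831832] [ 1.7 -0.3 -0.5]
```

{"api": "apply_moves", "payload": {
  "series": [
    {"dx": 10, "dy": 0, "dz": 0, "turn": 0, "jaw": 0.7},
    {"dx": 20, "dy": 0, "dz": 0, "turn": 0, "jaw": 0.7},
    {"dx": 30, "dy": 0, "dz": 0, "turn": 0, "jaw": 0.7},
    {"dx": 41, "dy": -2, "dz": 0, "turn": 0, "jaw": 0.7},
    {"dx": 55, "dy": -5, "dz": 0, "turn": 0, "jaw": 0.7}
  ]
}}

```text
time: 12.03
tool_pos: [0.5903, -0.0701, 0.0091]
tool_rot: [0.002, 0.707, 0.707, 0.0]
contact_force: [0.6, -4.0, 4.3]
gripper_width: 0.299
grasp_force: 2.2
```

{"api": "apply_moves", "payload": {
  "series": [
    {"dx": 16, "dy": -4, "dz": 0, "turn": 0, "jaw": 0.7},
    {"dx": 32, "dy": -8, "dz": 0, "turn": 0, "jaw": 0.7},
    {"dx": 48, "dy": -12, "dz": 0, "turn": 0, "jaw": 0.7},
    {"dx": 64, "dy": -17, "dz": 0, "turn": 0, "jaw": 0.7},
    {"dx": 80, "dy": -21, "dz": 0, "turn": 0, "jaw": 0.7}
  ]
}}

```text
time: 12.45
tool_pos: [0.5689, 0.0106, 0.0091]
tool_rot: [0.002, 0.707, 0.707, 0.001]
contact_force: [1.4, -3.2, 4.5]
gripper_width: 0.299
grasp_force: 2.2
```

```bash
python3 -c "
from h import *
counters('wrist')"
```

```text
wrist 0.74 [294. 228. 357. 303.] [0.5721 0.0069] [247. 224. 123.]
[0.56831317 0.01285025 0.00904862] [-1.3  5.5  7.3]
```

```bash
python3 -c "
from h import *
w=grab_frame('wrist');p=grab_frame('scene')
u=pix(p,(.568,.02,.01)).astype(int);print(u)
a=p['pixels'][u[1]-50:u[1]+50,u[0]-50:u[0]+50,::-1]
cv2.imwrite('pics/w4.png',np.hstack([cv2.resize(w['pixels'][200:400,220:420,::-1],(400,400)),cv2.resize(a,(400,400),interpolation=2)]))"
```

```text
[312 253]
```

View pics/w4.png

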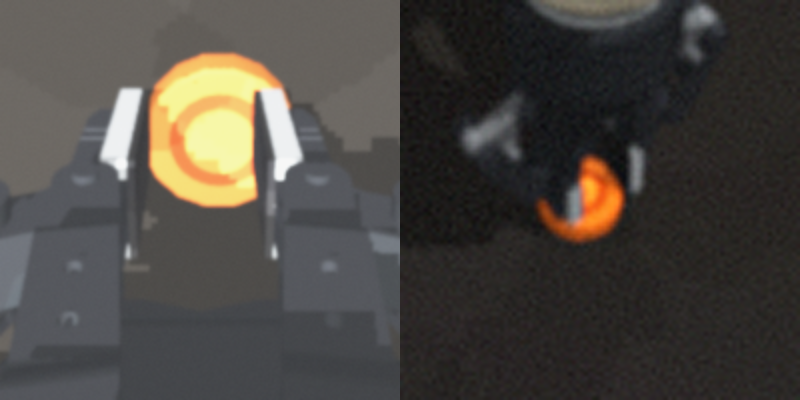

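The wrist and scene views show the right finger riding on top of counter A, at (225,130) in the left crop, so the tips are still too high. I'll lift off, step back behind the counter and probe down to actual table contact.

{"api": "apply_moves", "payload": {
  "series": [
    {"dx": 0, "dy": 0, "dz": -20, "turn": 0, "jaw": 0.7},
    {"dx": 0, "dy": 0, "dz": -40, "turn": 0, "jaw": 0.7},
    {"dx": -25, "dy": 0, "dz": -40, "turn": 0, "jaw": 0.7},
    {"dx": -50, "dy": 0, "dz": -40, "turn": 0, "jaw": 0.7},
    {"dx": -70, "dy": 0, "dz": -40, "turn": 0, "jaw": 0.7}
  ]
}}

```text
time: 13.07
tool_pos: [0.5678, -0.0602, 0.0479]
tool_rot: [0.0, 0.707, 0.708, 0.0]
contact_force: [0.1, -2.2, -0.4]
gripper_width: 0.299
grasp_force: 0.0
```

{"api": "apply_moves", "payload": {
  "series": [
    {"dx": 0, "dy": 0, "dz": 15, "turn": 0, "jaw": 0.7},
    {"dx": 0, "dy": 0, "dz": 28, "turn": 0, "jaw": 0.7},
    {"dx": 0, "dy": 0, "dz": 38, "turn": 0, "jaw": 0.7},
    {"dx": 0, "dy": 0, "dz": 40, "turn": 0, "jaw": 0.7},
    {"dx": 0, "dy": 0, "dz": 40, "turn": 0, "jaw": 0.7}
  ]
}}

```text
time: 13.48
tool_pos: [0.5664, -0.0592, 0.0055]
tool_rot: [-0.002, 0.707, 0.707, -0.001]
contact_force: [0.5, -0.5, 0.1]
gripper_width: 0.299
grasp_force: 0.0
```

{"api": "apply_moves", "payload": {
  "series": [
    {"dx": 0, "dy": 0, "dz": 1, "turn": 0, "jaw": 0.7},
    {"dx": 0, "dy": 0, "dz": 2, "turn": 0, "jaw": 0.7},
    {"dx": 0, "dy": 0, "dz": 3, "turn": 0, "jaw": 0.7},
    {"dx": 0, "dy": 0, "dz": 3, "turn": 0, "jaw": 0.7},
    {"dx": 0, "dy": 0, "dz": 3, "turn": 0, "jaw": 0.7}
  ]
}}

```text
time: 13.9
tool_pos: [0.5683, -0.0605, 0.0048]
tool_rot: [0.0, 0.707, 0.707, 0.0]
contact_force: [0.2, -0.5, -0.4]
gripper_width: 0.3
grasp_force: 0.0
```

```bash
python3 -c "
from h import *
counters('wrist')"
```

```text
wrist 0.6 [289.  75. 377. 171.] [0.5745 0.0079] [247. 247. 166.]
[ 0.56820635 -0.06056057  0.0047278 ] [ 0.6  1.1 -1.5]
```

{"api": "apply_moves", "payload": {
  "series": [
    {"dx": 0, "dy": 0, "dz": 1, "turn": 0, "jaw": 0.7},
    {"dx": 0, "dy": 0, "dz": 2, "turn": 0, "jaw": 0.7},
    {"dx": 0, "dy": 0, "dz": 3, "turn": 0, "jaw": 0.7},
    {"dx": 0, "dy": 0, "dz": 3, "turn": 0, "jaw": 0.7}
  ]
}}

```text
time: 14.33
tool_pos: [0.5678, -0.0605, 0.0011]
tool_rot: [-0.0, 0.707, 0.707, -0.0]
contact_force: [-0.3, -0.0, -0.8]
gripper_width: 0.305
grasp_force: 0.0
```

{"api": "apply_moves", "payload": {
  "series": [
    {"dx": 0, "dy": 0, "dz": 1, "turn": 0, "jaw": 0.7},
    {"dx": 0, "dy": 0, "dz": 2, "turn": 0, "jaw": 0.7},
    {"dx": 0, "dy": 0, "dz": 2, "turn": 0, "jaw": 0.7}
  ]
}}

```text
time: 14.58
tool_pos: [0.5678, -0.0605, -0.0008]
tool_rot: [-0.0, 0.707, 0.707, -0.0]
contact_force: [0.3, 0.0, -0.1]
gripper_width: 0.301
grasp_force: 0.0
```

{"api": "apply_moves", "payload": {
  "series": [
    {"dx": 12, "dy": 6, "dz": 0, "turn": 0, "jaw": 0.7},
    {"dx": 24, "dy": 6, "dz": 0, "turn": 0, "jaw": 0.7},
    {"dx": 36, "dy": 6, "dz": 0, "turn": 0, "jaw": 0.7},
    {"dx": 47, "dy": 5, "dz": 0, "turn": 0, "jaw": 0.7},
    {"dx": 60, "dy": 3, "dz": 0, "turn": 0, "jaw": 0.7}
  ]
}}

```text
time: 15.0
tool_pos: [0.571, 0.001, -0.0005]
tool_rot: [0.0, 0.707, 0.707, 0.0]
contact_force: [0.4, -0.6, 0.6]
gripper_width: 0.3
grasp_force: 0.1
```

{"api": "apply_moves", "payload": {
  "series": [
    {"dx": 14, "dy": -3, "dz": 0, "turn": 0, "jaw": 0.7},
    {"dx": 28, "dy": -7, "dz": 0, "turn": 0, "jaw": 0.7},
    {"dx": 42, "dy": -10, "dz": 0, "turn": 0, "jaw": 0.7},
    {"dx": 56, "dy": -14, "dz": 0, "turn": 0, "jaw": 0.7},
    {"dx": 70, "dy": -18, "dz": 0, "turn": 0, "jaw": 0.7}
  ]
}}

```text
time: 15.42
tool_pos: [0.5524, 0.0711, -0.0006]
tool_rot: [-0.0, 0.707, 0.707, -0.0]
contact_force: [-0.2, -0.0, 1.0]
gripper_width: 0.3
grasp_force: 0.2
```

```bash
python3 -c "
from h import *
counters('wrist')"
```

```text
wrist 0.85 [279. 172. 364. 258.] [0.5535 0.0986] [247. 215. 112.]
[ 0.5518549   0.07177041 -0.00084211] [-0.1 -0.1 -0.4]
```

{"api": "apply_moves", "payload": {
  "series": [
    {"dx": 16, "dy": -4, "dz": 0, "turn": 0, "jaw": 0.7},
    {"dx": 32, "dy": -9, "dz": 0, "turn": 0, "jaw": 0.7},
    {"dx": 48, "dy": -13, "dz": 0, "turn": 0, "jaw": 0.7},
    {"dx": 64, "dy": -18, "dz": 0, "turn": 0, "jaw": 0.7},
    {"dx": 80, "dy": -22, "dz": 0, "turn": 0, "jaw": 0.7}
  ]
}}

```text
time: 15.93
tool_pos: [0.5307, 0.15, -0.0005]
tool_rot: [0.0, 0.707, 0.707, -0.0]
contact_force: [0.4, -0.4, -0.2]
gripper_width: 0.304
grasp_force: 0.2
```

{"api": "apply_moves", "payload": {
  "series": [
    {"dx": 16, "dy": -5, "dz": 0, "turn": 0, "jaw": 0.7},
    {"dx": 32, "dy": -9, "dz": 0, "turn": 0, "jaw": 0.7},
    {"dx": 46, "dy": -13, "dz": 0, "turn": 0, "jaw": 0.7},
    {"dx": 58, "dy": -16, "dz": 0, "turn": 0, "jaw": 0.7},
    {"dx": 66, "dy": -18, "dz": 0, "turn": 0, "jaw": 0.7}
  ]
}}

```text
time: 16.35
tool_pos: [0.5127, 0.2164, -0.0005]
tool_rot: [0.0, 0.707, 0.707, -0.0]
contact_force: [-0.4, -0.4, 0.5]
gripper_width: 0.306
grasp_force: 0.2
```

{"api": "apply_moves", "payload": {
  "series": [
    {"dx": -4, "dy": 0, "dz": 0, "turn": 0, "jaw": 0.7},
    {"dx": -15, "dy": 0, "dz": -10, "turn": 0, "jaw": 0.7},
    {"dx": -35, "dy": 0, "dz": -40, "turn": 0, "jaw": 0.7},
    {"dx": -60, "dy": 20, "dz": -70, "turn": 0, "jaw": 0.7},
    {"dx": -90, "dy": 40, "dz": -90, "turn": 0, "jaw": 0.7}
  ]
}}

```text
time: 16.77
tool_pos: [0.5524, 0.126, 0.0905]
tool_rot: [0.0, 0.706, 0.708, 0.0]
contact_force: [2.3, 0.0, 0.6]
gripper_width: 0.302
grasp_force: 0.0
```

```bash
python3 -c "
from h import *
counters('wrist');counters('top');counters('scene')"
```

```text
wrist 0.81 [150.   3. 218.  77.] [0.4629 0.2447] [247. 218. 116.]
wrist 0.63 [230.   6. 293.  76.] [0.5141 0.2442] [247. 228. 124.]
[0.55814117 0.12289885 0.09450354] [0.4 0.3 1. ]
top 0.76 [414. 160. 432. 180.] [ 0.5788 -0.3191] [255. 255. 255.]
top 0.6 [393. 125. 410. 141.] [ 0.6611 -0.2706] [255. 155.   0.]
top 0.49 [441. 121. 458. 138.] [ 0.673  -0.3793] [255.  165.  210.5]
[0.5530945  0.12535088 0.08942684] [-1.8  0.4  0.7]
scene 0.84 [397. 323. 426. 346.] [0.5137 0.2429] [255. 173.  49.]
scene 0.74 [196. 177. 213. 191.] [ 0.6694 -0.2573] [254. 150.  38.]
scene 0.74 [173. 143. 190. 159.] [ 0.6741 -0.3796] [255. 160. 186.]
scene 0.71 [423. 309. 448. 333.] [0.4628 0.2477] [255.  170.5  48. ]
scene 0.7 [220. 147. 238. 157.] [ 0.5813 -0.3177] [255. 250. 244.]
[0.55082028 0.12655267 0.08707031] [ 0.2  0.6 -0.3]
```

{"api": "apply_moves", "payload": {
  "series": [
    {"dx": -35, "dy": 9, "dz": 0, "turn": 0, "jaw": 0.7},
    {"dx": -70, "dy": 18, "dz": 0, "turn": 0, "jaw": 0.7},
    {"dx": -105, "dy": 27, "dz": 0, "turn": 0, "jaw": 0.7},
    {"dx": -140, "dy": 36, "dz": 0, "turn": 0, "jaw": 0.7},
    {"dx": -175, "dy": 45, "dz": 0, "turn": 0, "jaw": 0.7}
  ]
}}

```text
time: 17.48
tool_pos: [0.5958, -0.0484, 0.0865]
tool_rot: [-0.002, 0.706, 0.708, -0.001]
contact_force: [0.0, -0.1, 0.5]
gripper_width: 0.299
grasp_force: 0.0
```

{"api": "apply_moves", "payload": {
  "series": [
    {"dx": -35, "dy": 10, "dz": 0, "turn": 0, "jaw": 0.7},
    {"dx": -70, "dy": 22, "dz": 0, "turn": 0, "jaw": 0.7},
    {"dx": -105, "dy": 34, "dz": 0, "turn": 0, "jaw": 0.7},
    {"dx": -140, "dy": 46, "dz": 0, "turn": 0, "jaw": 0.7},
    {"dx": -175, "dy": 58, "dz": 0, "turn": 0, "jaw": 0.7}
  ]
}}

```text
time: 17.9
tool_pos: [0.6543, -0.2232, 0.0862]
tool_rot: [-0.002, 0.707, 0.708, -0.001]
contact_force: [0.7, 0.1, 0.3]
gripper_width: 0.299
grasp_force: 0.0
```

{"api": "apply_moves", "payload": {
  "series": [
    {"dx": -30, "dy": 3, "dz": 0, "turn": 0, "jaw": 0.7},
    {"dx": -60, "dy": 6, "dz": 0, "turn": 0, "jaw": 0.7},
    {"dx": -82, "dy": 8, "dz": 0, "turn": 0, "jaw": 0.7},
    {"dx": -92, "dy": 8, "dz": 5, "turn": 0, "jaw": 0.7},
    {"dx": -94, "dy": 8, "dz": 20, "turn": 0, "jaw": 0.7}
  ]
}}

```text
time: 18.32
tool_pos: [0.664, -0.3187, 0.0692]
tool_rot: [0.001, 0.707, 0.707, 0.0]
contact_force: [0.5, -0.3, 0.1]
gripper_width: 0.306
grasp_force: 0.0
```

{"api": "apply_moves", "payload": {
  "series": [
    {"dx": 0, "dy": 0, "dz": 25, "turn": 0, "jaw": 0.7},
    {"dx": 0, "dy": 0, "dz": 45, "turn": 0, "jaw": 0.7},
    {"dx": 0, "dy": 0, "dz": 58, "turn": 0, "jaw": 0.7},
    {"dx": 0, "dy": 0, "dz": 66, "turn": 0, "jaw": 0.7},
    {"dx": 0, "dy": 0, "dz": 68, "turn": 0, "jaw": 0.7}
  ]
}}

```text
time: 18.73
tool_pos: [0.6622, -0.3151, -0.002]
tool_rot: [-0.002, 0.707, 0.708, -0.0]
contact_force: [-0.6, 0.2, 0.0]
gripper_width: 0.299
grasp_force: 0.0
```

```bash
python3 -c "
from h import *
counters('wrist')"
```

```text
wrist 0.93 [278. 120. 367. 213.] [ 0.6637 -0.2649] [231. 132.  68.]
wrist 0.93 [111. 230. 205. 312.] [ 0.5841 -0.3163] [191. 189. 182.]
wrist 0.74 [322. 346. 359. 354.] [ 0.6735 -0.3621] [105.  65.  77.]
wrist 0.25 [  1. 369. 213. 400.] [ 0.5458 -0.3856] [55. 54. 57.]
[ 6.63406785e-01 -3.16519060e-01  4.97567826e-04] [-0.6  0.9  0.9]
```

{"api": "apply_moves", "payload": {
  "series": [
    {"dx": 10, "dy": 0, "dz": 1, "turn": 0, "jaw": 0.7},
    {"dx": 20, "dy": 0, "dz": 1, "turn": 0, "jaw": 0.7},
    {"dx": 30, "dy": 0, "dz": 1, "turn": 0, "jaw": 0.7},
    {"dx": 42, "dy": 0, "dz": 1, "turn": 0, "jaw": 0.7},
    {"dx": 56, "dy": 0, "dz": 1, "turn": 0, "jaw": 0.7}
  ]
}}

```text
time: 19.25
tool_pos: [0.6635, -0.2602, 0.0004]
tool_rot: [0.001, 0.707, 0.707, 0.0]
contact_force: [-0.4, -1.2, 0.2]
gripper_width: 0.301
grasp_force: 0.3
```

{"api": "apply_moves", "payload": {
  "series": [
    {"dx": 16, "dy": 0, "dz": 0, "turn": 0, "jaw": 0.7},
    {"dx": 32, "dy": -1, "dz": 0, "turn": 0, "jaw": 0.7},
    {"dx": 48, "dy": -2, "dz": 0, "turn": 0, "jaw": 0.7},
    {"dx": 64, "dy": -4, "dz": 0, "turn": 0, "jaw": 0.7},
    {"dx": 80, "dy": -6, "dz": 0, "turn": 0, "jaw": 0.7}
  ]
}}

```text
time: 19.67
tool_pos: [0.6569, -0.1794, -0.0004]
tool_rot: [-0.0, 0.707, 0.707, -0.0]
contact_force: [0.4, -1.5, 1.7]
gripper_width: 0.299
grasp_force: 0.4
```

```bash
python3 -c "
from h import *
counters('wrist')"
```

```text
wrist 0.66 [279. 172. 362. 258.] [ 0.6575 -0.152 ] [247. 239. 136.]
[ 0.6564454  -0.17795416 -0.00091346] [-0.3 -0.6  0.1]
```

{"api": "apply_moves", "payload": {
  "series": [
    {"dx": 16, "dy": -4, "dz": 0, "turn": 0, "jaw": 0.7},
    {"dx": 32, "dy": -8, "dz": 0, "turn": 0, "jaw": 0.7},
    {"dx": 48, "dy": -12, "dz": 0, "turn": 0, "jaw": 0.7},
    {"dx": 64, "dy": -17, "dz": 0, "turn": 0, "jaw": 0.7},
    {"dx": 80, "dy": -22, "dz": 0, "turn": 0, "jaw": 0.7}
  ]
}}

```text
time: 20.18
tool_pos: [0.6345, -0.0996, -0.0005]
tool_rot: [-0.0, 0.707, 0.707, -0.0]
contact_force: [-0.6, -0.5, -0.0]
gripper_width: 0.303
grasp_force: 0.2
```

{"api": "apply_moves", "payload": {
  "series": [
    {"dx": 16, "dy": -5, "dz": 0, "turn": 0, "jaw": 0.7},
    {"dx": 32, "dy": -11, "dz": 0, "turn": 0, "jaw": 0.7},
    {"dx": 48, "dy": -17, "dz": 0, "turn": 0, "jaw": 0.7},
    {"dx": 64, "dy": -22, "dz": 0, "turn": 0, "jaw": 0.7},
    {"dx": 80, "dy": -28, "dz": 0, "turn": 0, "jaw": 0.7}
  ]
}}

```text
time: 20.6
tool_pos: [0.6066, -0.0196, -0.0004]
tool_rot: [0.0, 0.707, 0.707, 0.0]
contact_force: [0.6, 0.1, -0.1]
gripper_width: 0.3
grasp_force: 0.1
```

{"api": "apply_moves", "payload": {
  "series": [
    {"dx": 16, "dy": -5, "dz": 0, "turn": 0, "jaw": 0.7},
    {"dx": 32, "dy": -11, "dz": 0, "turn": 0, "jaw": 0.7},
    {"dx": 48, "dy": -17, "dz": 0, "turn": 0, "jaw": 0.7},
    {"dx": 64, "dy": -22, "dz": 0, "turn": 0, "jaw": 0.7},
    {"dx": 80, "dy": -28, "dz": 0, "turn": 0, "jaw": 0.7}
  ]
}}

```text
time: 21.02
tool_pos: [0.5785, 0.0603, -0.0004]
tool_rot: [0.0, 0.707, 0.707, 0.0]
contact_force: [0.4, 1.4, -0.4]
gripper_width: 0.305
grasp_force: 0.1
```

```bash
python3 -c "
from h import *
counters('wrist')"
```

```text
wrist 0.94 [280. 171. 363. 258.] [0.5796 0.0878] [247. 207. 107.]
[ 0.57769938  0.06127351 -0.00076394] [-0.2  0.2 -0.3]
```

{"api": "apply_moves", "payload": {
  "series": [
    {"dx": 14, "dy": -6, "dz": 0, "turn": 0, "jaw": 0.7},
    {"dx": 28, "dy": -12, "dz": 0, "turn": 0, "jaw": 0.7},
    {"dx": 41, "dy": -16, "dz": 0, "turn": 0, "jaw": 0.7},
    {"dx": 54, "dy": -18, "dz": 0, "turn": 0, "jaw": 0.7},
    {"dx": 66, "dy": -19, "dz": 0, "turn": 0, "jaw": 0.7}
  ]
}}

```text
time: 21.53
tool_pos: [0.5597, 0.1261, -0.0004]
tool_rot: [-0.0, 0.707, 0.707, -0.0]
contact_force: [-0.2, 0.0, 0.1]
gripper_width: 0.3
grasp_force: 0.1
```

{"api": "apply_moves", "payload": {
  "series": [
    {"dx": 13, "dy": 0, "dz": 0, "turn": 0, "jaw": 0.7},
    {"dx": 26, "dy": 0, "dz": 0, "turn": 0, "jaw": 0.7},
    {"dx": 37, "dy": 0, "dz": 0, "turn": 0, "jaw": 0.7},
    {"dx": 46, "dy": 0, "dz": 0, "turn": 0, "jaw": 0.7},
    {"dx": 52, "dy": 0, "dz": 0, "turn": 0, "jaw": 0.7}
  ]
}}

```text
time: 21.95
tool_pos: [0.5603, 0.178, -0.0004]
tool_rot: [0.0, 0.707, 0.707, 0.0]
contact_force: [0.2, -1.2, 0.7]
gripper_width: 0.298
grasp_force: 0.1
```

```bash
python3 -c "
from h import *
counters('wrist')"
```

```text
wrist 0.84 [158.  80. 259. 175.] [0.513  0.2447] [246. 171.  89.]
wrist 0.7 [ 35.  77. 147. 175.] [0.463  0.2452] [246. 161.  83.]
wrist 0.58 [280. 172. 364. 259.] [0.5616 0.2051] [242. 146.  75.]
[ 5.60260922e-01  1.77650115e-01 -4.21214302e-04] [-0.4 -0.9  0.6]
```

All three counters are inside the tray. I'll back out, rise clear and check.

{"api": "apply_moves", "payload": {
  "series": [
    {"dx": -4, "dy": 0, "dz": 0, "turn": 0, "jaw": 0.7},
    {"dx": -15, "dy": 0, "dz": -10, "turn": 0, "jaw": 0.7},
    {"dx": -35, "dy": 0, "dz": -40, "turn": 0, "jaw": 0.7},
    {"dx": -65, "dy": 0, "dz": -65, "turn": 0, "jaw": 0.7},
    {"dx": -95, "dy": 0, "dz": -90, "turn": 0, "jaw": 0.7}
  ]
}}

```text
time: 22.47
tool_pos: [0.5599, 0.0797, 0.0913]
tool_rot: [0.0, 0.707, 0.707, -0.0]
contact_force: [1.1, 0.0, 0.2]
gripper_width: 0.297
grasp_force: 0.0
```

{"api": "apply_moves", "payload": {
  "series": [
    {"dx": -20, "dy": 0, "dz": -25, "turn": 0, "jaw": 0.7},
    {"dx": -40, "dy": 0, "dz": -50, "turn": 0, "jaw": 0.7},
    {"dx": -50, "dy": 0, "dz": -70, "turn": 0, "jaw": 0.7},
    {"dx": -50, "dy": 0, "dz": -80, "turn": 0, "jaw": 0.7},
    {"dx": -50, "dy": 0, "dz": -80, "turn": 0, "jaw": 0.7}
  ]
}}

```text
time: 22.88
tool_pos: [0.5619, 0.0303, 0.1735]
tool_rot: [0.002, 0.708, 0.706, 0.002]
contact_force: [0.6, -0.8, 0.4]
gripper_width: 0.301
grasp_force: 0.0
```

```bash
python3 -c "
from h import *
counters('scene');counters('top')
p=grab_frame('scene');save(p,'fin')
for t in['pawn','tub','remote','lighter']:
  for o in spotter.outline_of(p,t)[:1]:
    e=o['extent'];print(t,np.array(e).round())"
```

```text
scene 0.79 [398. 322. 423. 352.] [0.5174 0.2447] [255. 176.  51.]
scene 0.79 [420. 311. 448. 334.] [0.4669 0.2479] [255. 173.  50.]
scene 0.78 [173. 145. 187. 158.] [ 0.6776 -0.3809] [255.  164.  189.5]
scene 0.65 [220. 143. 238. 160.] [ 0.58   -0.3198] [255.  249.  242.5]
scene 0.57 [363. 322. 390. 344.] [0.5619 0.2086] [255. 176.  51.]
[0.55979199 0.03166301 0.16916916] [ 0.4  1.1 -0.1]
top 0.63 [416. 161. 431. 179.] [ 0.5798 -0.3197] [255. 255. 255.]
top 0.56 [443. 118. 460. 136.] [ 0.6777 -0.3835] [255. 170. 217.]
top 0.46 [188. 169. 195. 178.] [0.5582 0.1877] [255. 137.   0.]
[0.55893965 0.0323095  0.16750683] [-0.3 -0.4 -0.2]
pawn [252. 168. 272. 190.]
tub [218. 272. 248. 316.]
remote [198. 105. 269. 140.]
```

View pics/fin.png

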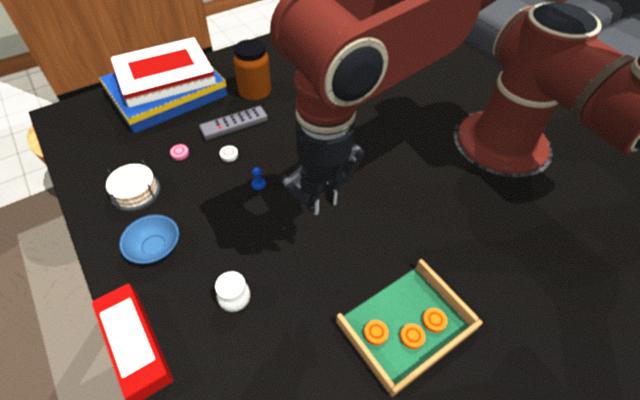

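The three orange counters lie in the tray at (376,332), (413,336) and (435,320). The pawn at (258,179), the tub, the remote and the look-alikes haven't moved; the arm hides the lighter in this view. I'll hand in the job now.

```bash
python3 -c "
from h import *
print(ticket.job_done())"
```

```text
the job is handed in; nothing more can be done
None
```

I swept all three orange counters into the tray and handed in the job; the final picture shows the pawn, tub, remote and look-alikes where they started, but the arm hid the lighter, so I couldn't check its final position.

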